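# Read the stock label on a film roll with a contact reader

## Task

Turn the film roll on its stand with the spoked handwheel until its barcode label is on top, then take the orange contact reader from its dock and hold its rubber nose squarely and lightly pressed on the middle of the label, still, for two seconds. Put the reader back upright in its dock, leaving the label on top, and do not disturb the other things on the bench.

Things in the scene. Friction and masses are not known exactly. Their poses are not given: they have to be found in the camera images.
- stand: grey stand fixed to the bench, foot plate 160 x 340 mm and 12 mm thick, origin under its centre; two uprights 60 mm wide at y = +-150 mm carry the roll's axle, which runs along the stand's y axis 130 mm above the bench (bearings 24 mm in radius)
- roll: blue film roll, radius 45 mm, 240 mm long, 0.9 kg, with its handwheel; turns freely in either direction about its own y axis (the axle) against some friction and stays where it is left. Origin on the axle midway along the roll; its z axis points out through the middle of the label, so z straight up means that the label is on top
- label (a point): middle of the white barcode label (56 mm along the roll, 42 mm around it) on the roll's surface, 45 mm from the axle; z is the label's outward normal, y along the roll
- wheel (a point): centre of the handwheel, on the axle 195 mm from the roll's middle towards -y, beyond the upright; hub radius 20 mm, 24 mm thick; four steel spokes 12 mm thick, pointing along +z, +x, -z and -x of this point, each ending in a red ball of radius 10 mm centred 75 mm from the axle
- reader: orange contact reader, 104 mm tall, 0.2 kg, standing nose down in its dock; origin at the tip of the black rubber nose, z up through the handle. Nose: radius 11 mm, z 0 to 16 mm; black collar: radius 27 mm, z 16 to 24 mm; handle: upright box 40 mm (x) by 30 mm (y), z 24 to 104 mm. It is gripped across its y
- dock: black block fixed to the bench, 100 x 100 x 30 mm, origin under its centre, with a wide through hole of 44 mm diameter in the middle; the reader's collar rests on its top with the nose hanging in the hole (nose tip 14 mm above the bench)
- tape_ring: bystander: yellow ring of tape, outer diameter 90 mm, 24 mm high, origin under its centre
- spray_can: bystander: white and blue can, diameter 60 mm, 140 mm high, origin under its centre
- tape_measure: bystander: yellow tape measure 70 x 38 x 62 mm, origin under its centre
- squeegee: bystander: flat green squeegee 72 x 100 x 10 mm, origin under its centre
- carton: bystander: small carton 100 x 130 x 60 mm, origin under its centre
- core: bystander: short cardboard tube standing up, diameter 60 mm, 100 mm high, origin under its centre
There are look-alikes about, which are no part of the job. What is shaped like the reader but green is not meant.

How it is judged:
By the outcome, as a careful person would: the job done as asked, in the order asked, and still so for the second after the job is handed in, with the robot touching nothing.
It also fails if it takes over 72 s, if anything falls off the work surface, if the arm or the gripper's body presses on something with over 40 N, if the wrist force passes 120 N, or if a joint passes its speed limit or range.

## Robot

A 7-joint arm with a two-finger parallel gripper is mounted at the origin on the work surface. World frame = base frame: x ahead of the robot, y to its left, z up, the work surface at z = 0. Lengths are in m, angles in rad, forces in N, time in s.
With the tool pointing down it reaches from about 0.425 to 0.925 m from the base axis. Payload 6.8 kg.
Tool frame: the origin (TCP) lies at the very end of the fingers, on their centre line; the grasp point (between the pads) lies 19 mm behind it; z points along the fingers, y is the line along which they close (so a half turn about z gives the same grasp; the last joint's range is limited). The gripper opens to 85 mm and grips with 20 to 120 N. Pads are 22 mm wide; open, the fingers measure 114 mm over their backs; the gripper's body (76 mm by 85 mm) begins 54 mm behind the grasp point. The pads swing forward as they close: fully open they stand 13 mm farther back than shut.
Start: joints at [-1.23, 0.477, 0.022, 1.555, -0.011, 1.109, -0.083], TCP at [0.293, 0.608, 0.231] pointing down, gripper open.
Joint ranges: [-2.96, 2.96], [-0.34, 2.1], [-1.41, 1.46], [0.24, 2.44], [-1.37, 4.51], [0.17, 1.92], [-2.96, 2.96]. Speed limits (rad/s): [2.39, 2.39, 3.14, 3.14, 3.14, 3.14, 3.14].

## Interface

Orientations are given as a rotation vector (axis times angle).
In Python, from bench import r gives the robot as it stands. The module is installed in compiled form; this text tells all that it offers.
- The arm moves only by the tool servo_tool, never from a script. Its argument "commands" is a list of rows, each a list of 7 numbers: the turn, a rotation vector about the world's x, y, z in degrees, then the shift along the world's x, y, z in mm, then the closure, from 0 (fully open) to 1 (shut). A call has 1 to 5 rows; each row is the pose to reach, as a shift and turn from the pose commanded when the call began; what a row does not reach only later rows make up. A row lasts 1/12 s, in which the tool goes at most 41.7 mm and 7.16 degrees, less where a joint would pass 70% of its speed; a pose out of reach is approached as far as the arm can. A call with a gripper value outside its range is refused whole. The fingers move at their own pace and stop on an object; "force" is the grip in N (left out, the last holds). Time passes only in rows, so rows that repeat a pose let the fingers close. It gives the time, the measured TCP pose, the force, the opening and the grip force at its end, in the units of the state.
- r.get_obs(): the state, without advancing time (a new reading comes with each control period).
- r.grab_frame(name): name is "side" or "top" or "wrist"; returns (picture, depth): 384x512x3 uint8, blue, green, red; 384x512 float32, m along the optical axis (not along the pixel's ray), 0 where there is no reading.
- r.camera_info(name): a dict with "vertical_fov" (degrees; the focal length in pixels is half the picture's height over the tangent of half this angle, whatever the lens; pixels are square), "cx", "cy" (the principal point, pixels), "cam_to_world" (4x4, takes a point from camera to world coordinates); the wrist camera has in their place "T_tool_cam" (4x4, takes a point from camera to tool coordinates, whose origin is the TCP and whose axes are the flange's). Camera axes: x right, y up, looking along -z (the intrinsics and any distortion apply to the point x, -y, -z); pixel columns grow to the right and rows downward; lengths in m; the calibration is good to about 2 mm. A picture is of the moment at which its call begins: read the wrist's pose just before it. camera_info takes no time and is no camera call.
- r.hand_in(): hands the job in; it is judged then, once.
The state is a dict: "clock": time; "joints": joint angles; "qvel": joint speeds; "tau": joint torques, N m; "tcp_pos": TCP position; "orientation": TCP orientation; "contact_force": force on the tool from outside, world axes, zero at the start; "moment": the same for the moment, N m; "grip_width": finger opening in m; "gripper_force": force on a finger pad.
Only numpy, scipy, OpenCV 4.12 (cv2) and the standard library are available. Lean on these libraries where they do the work, as an engineer would, in place of code of your own. Each camera call takes 0.05 s, during which the arm holds its last target. There are 200 camera calls.

## Working session

There is one attempt and no reset: what is moved stays moved. The work goes in short steps, Python scripts to look and compute and a tool call to move; the robot and the scene stay as the last step left them, time stands still between calls to the robot, and variables do not carry over. Pictures are saved under pics/ and viewed, at most 10 in all, crops included, and the job is handed in when it is done.

Besides the shell and the picture viewer there is one more tool, called after "Call:" by a JSON object that holds its "fn" and its "kwargs", one argument or row to a line. servo_tool: Moves the arm, as the interface text tells. Its arguments: {"type":"object","properties":{"commands":{"type":"array"},"force":{"type":"number"}},"required":["commands"]}

```bash
mkdir -p pics
cat > h.py <<'E'
import numpy as np, cv2
from bench import r
from scipy.spatial.transform import Rotation as R
def cam(n):
    i=r.camera_info(n); f=192/np.tan(np.radians(i["vertical_fov"])/2)
    if n=="wrist":
        o=r.get_obs(); T=np.eye(4); T[:3,:3]=R.from_rotvec(o["orientation"]).as_matrix(); T[:3,3]=o["tcp_pos"]
        M=T@np.array(i["T_tool_cam"])
    else: M=np.array(i["cam_to_world"])
    return f,i["cx"],i["cy"],M
def cloud(n):
    c=cam(n); p,d=r.grab_frame(n); f,cx,cy,M=c
    v,u=np.mgrid[:384,:512]
    P=np.stack([(u-cx)/f*d,-(v-cy)/f*d,-d,np.ones_like(d)],-1)@M.T
    P=P[...,:3].copy(); P[d==0]=np.nan
    return p,d,P
def plane(n,uv,z):
    f,cx,cy,M=cam(n); q=M[:3,:3]@np.array([(uv[0]-cx)/f,-(uv[1]-cy)/f,-1]); return M[:3,3]+q*(z-M[2,3])/q[2]
E
python3 - <<'E'
from h import *
for n in("side","top"):
    print({k:v for k,v in r.camera_info(n).items()})
    p,d,P=cloud(n); cv2.imwrite(f"pics/{n}0.png",p); np.savez(f"{n}0.npz",p=p,P=P)
print(r.camera_info("wrist"));print(r.get_obs())
E
```

```text
{'vertical_fov': 56.737863256529806, 'cx': 254.91575110592962, 'cy': 192.37756844930857, 'cam_to_world': array([[ 0.9416745 ,  0.23571888, -0.24017858,  0.277928  ],
       [-0.33596487,  0.61733295, -0.71135619, -0.74513747],
       [-0.01940993,  0.75055755,  0.66051996,  0.83432489],
       [ 0.        ,  0.        ,  0.        ,  1.        ]])}
{'vertical_fov': 48.38178688409449, 'cx': 260.55084227857395, 'cy': 181.43261967796303, 'cam_to_world': array([[-2.74968364e-02,  9.78503504e-01, -2.04388884e-01,
         2.72734187e-01],
       [-9.99621330e-01, -2.71324339e-02,  4.58558444e-03,
         1.39445918e-02],
       [-1.05855745e-03,  2.04437578e-01,  9.78879030e-01,
         1.51263121e+00],
       [ 0.00000000e+00,  0.00000000e+00,  0.00000000e+00,
         1.00000000e+00]])}
{'vertical_fov': 68.40890734920235, 'cx': 251.8239325167431, 'cy': 190.898715919162, 'T_tool_cam': array([[ 6.28115750e-06,  9.63117668e-01,  2.69080579e-01,
         6.76962268e-02],
       [ 9.99999975e-01,  5.45751078e-05, -2.18683221e-04,
         1.60746282e-03],
       [-2.25302776e-04,  2.690805
[... 165 characters left out ...]
ray([-1.23006657,  0.47771414,  0.02236997,  1.55634105, -0.01150358,
        1.10929105, -0.0830891 ]), 'qvel': array([-3.11092026e-04, -5.11864475e-04,  5.27856343e-04, -2.69468899e-03,
       -1.50428729e-03, -1.90897871e-05,  7.27891862e-04]), 'tau': array([ 3.62933788e-03, -5.97757208e+01,  1.61337074e+00, -2.81954491e+01,
        1.28210010e-02,  5.01512404e-03, -2.71977922e-05]), 'tcp_pos': array([0.29268605, 0.60766034, 0.23043054]), 'orientation': array([-6.99056494e-01, -3.06258574e+00,  2.52521804e-03]), 'contact_force': array([ 0.06525581, -0.5046593 ,  0.44241141]), 'moment': array([-0.02941508, -0.00644842, -0.03070921]), 'gripper_force': 0.0, 'grip_width': 0.08550267548377116}
```

View pics/side0.png

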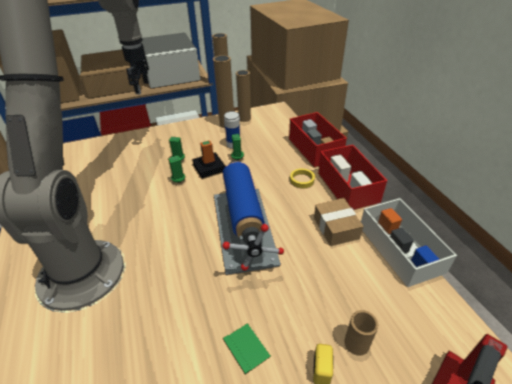

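View pics/top0.png

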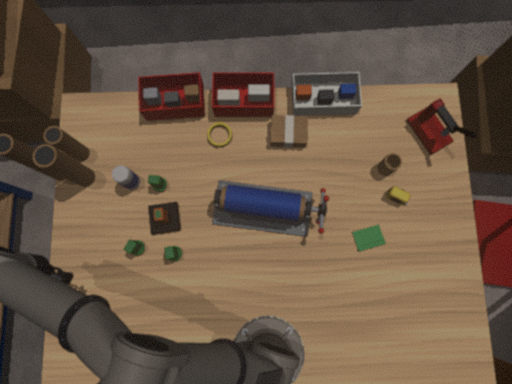

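```bash
cat > m.py <<'E'
from h import *
for n,box in(("side",(215,150,290,275)),("top",(205,170,340,240))):
    z=np.load(f"{n}0.npz");p,P=z["p"],z["P"];hsv=cv2.cvtColor(p,cv2.COLOR_BGR2HSV);H,S,V=[hsv[...,i].astype(int) for i in range(3)]
    m=np.zeros((384,512),bool);m[box[1]:box[3],box[0]:box[2]]=1
    red=(m&((H<8)|(H>172))&(S>140)&(V>60)).astype(np.uint8)
    k,l,s,c=cv2.connectedComponentsWithStats(red)
    for i in range(1,k):
        if s[i,4]>5:
            print(n,"red",s[i,4],c[i].round(1),np.nanmedian(P[l==i],0).round(4))
    b=m&(H>105)&(H<125)&(S>150)&np.isfinite(P[...,0])
    Q=P[b];Q=Q[(Q[:,2]>.09)&(Q[:,2]<.19)];print("blue",len(Q),Q.min(0).round(3),Q.max(0).round(3),np.percentile(Q[:,2],98))
    # axis by slope along long direction
    a=np.linalg.svd(Q[:,:2]-Q[:,:2].mean(0),full_matrices=False)[2][0];print("dir",a,np.degrees(np.arctan2(a[1],a[0])))
    # cylinder fit
    from scipy.optimize import least_squares
    def f(x):
        d=np.array([np.cos(x[0]),np.sin(x[0])]);nn=np.array([-d[1],d[0]])
        return np.hypot(Q[:,:2]@nn-x[1],Q[:,2]-x[2])-.045
    th=np.arctan2(a[1],a[0]);x=least_squares(f,[th,Q[:,:2].mean(0)@[-a[1],a[0]],.13],loss="soft_l1",f_scale=.002).x
    d=np.array([np.cos(x[0]),np.sin(x[0])]);s=Q[:,:2]@d
    print("cyl",np.degrees(x[0]),x[1:],"ends",np.percentile(s,[1,99]),"mid",d*np.percentile(s,[1,99]).mean()+np.array([-d[1],d[0]])*x[1])
    m[:]=0;bb=(190,130,232,182) if n=="side" else (140,195,188,240);m[bb[1]:bb[3],bb[0]:bb[2]]=1
    o=m&(H>5)&(H<18)&(S>170)&(P[...,2]>.06)
    Q=P[o];print("orange",len(Q),Q.min(0).round(4),Q.max(0).round(4))
    if n=="top":
        t=o&(P[...,2]>np.nanmax(Q[:,2])-.012);print("orange top",t.sum(),P[t].mean(0),[np.array(x) for x in cv2.minAreaRect((P[t][:,:2]*1000).astype(np.float32))[:2]],cv2.minAreaRect((P[t][:,:2]*1000).astype(np.float32)))
    dk=m&(V<75)&(P[...,2]>.02)&(P[...,2]<.04)
    rc=cv2.minAreaRect((P[dk][:,:2]*1000).astype(np.float32));print("dock",dk.sum(),rc)
E
python3 m.py
python3 - <<'E'
import cv2
s=cv2.imread('pics/side0.png');t=cv2.imread('pics/top0.png')
f=lambda a:cv2.resize(a,None,fx=5,fy=5,interpolation=cv2.INTER_CUBIC)
a=f(s[130:190,165:245]);b=f(t[170:240,135:215]);c=f(s[210:275,215:290])
import numpy as np
W=np.zeros((600,800,3),np.uint8);W[:300,:400]=a;W[:300,400:]=f(t[180:240,130:210]);W[300:600,:375]=f(s[215:275,215:290]);W[300:600,400:800]=f(t[175:235,280:360])
cv2.imwrite('pics/crop.png',W)
E
```

```text
side red 42 [263.9 227.2] [ 0.4835 -0.1972  0.2069]
side red 36 [225.8 244.8] [ 0.3891 -0.1823  0.1651]
side red 25 [280.8 250.5] [ 0.5273 -0.2044  0.1096]
side red 27 [243.6 267.2] [ 0.4282 -0.19    0.0666]
blue 1549 [ 0.428 -0.121  0.118] [0.541 0.13  0.178] 0.1769295668368163
dir [-0.16711039 -0.98593819] -99.6198534003541
cyl -98.90247398994563 [0.48205295 0.13037444] ends [-0.19191774  0.04100639] mid [ 4.87922739e-01 -5.24902530e-05]
orange 132 [0.4433 0.3256 0.0604] [0.4818 0.3462 0.1199]
dock 355 ((501.8980712890625, 364.33184814453125), (218.05125427246094, 120.67491912841797), 27.05585289001465)
top red 10 [322.7 189.5] [ 0.532  -0.2005  0.1101]
top red 21 [326. 198.] [ 0.4868 -0.1927  0.209 ]
top red 18 [321.  230.3] [ 0.3924 -0.1775  0.1672]
blue 228 [ 0.449 -0.109  0.159] [0.539 0.119 0.183] 0.17982616838790164
dir [-0.2018761  -0.97941107] -101.64668997540417
cyl -99.01177369465348 [0.48488046 0.13072521] ends [-0.1910899   0.03221846] mid [0.49133778 0.00250476]
orange 21 [0.447  0.3311 0.0647] [0.4838 0.3551 0.126 ]
orange top 14 [0.4616239  0.33900763 0.11930733] [array([464.56329346, 341.6713562 ]), array([37.3286972 , 20.56605339])] ((464.56329345703125, 341.6713562011719), (37.328697204589844, 20.56605339050293), 11.072192192077637)
dock 594 ((463.49334716796875, 348.4556579589844), (98.68340301513672, 99.59185028076172), 7.358679294586182)
```

View pics/crop.png

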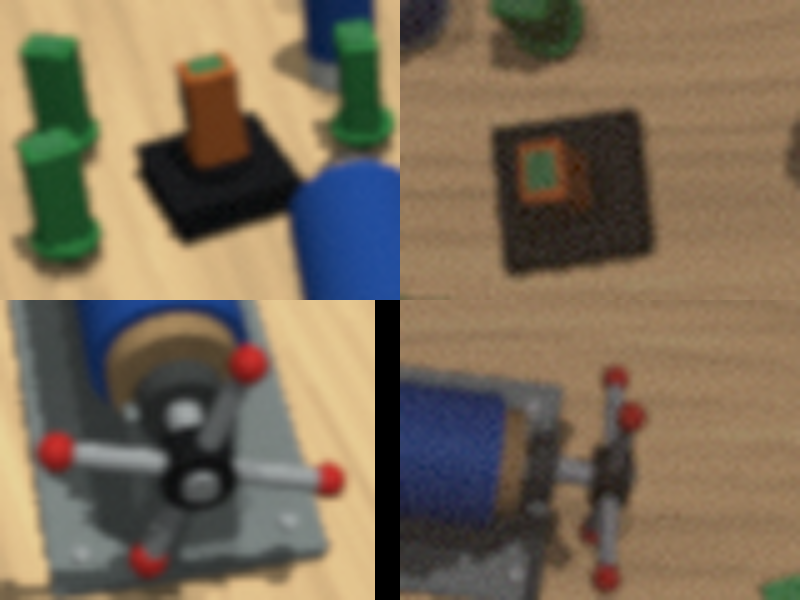

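The crop shows the orange reader with its green top mark in the black dock (side 207,152; top 160,214). It is the only orange one, so it is the one meant. The shapes at side (176,150), (177,170) and (237,148) are green look-alikes, and the orange block at side (390,218) is only a bin item. The wheel's balls are at side (264,227), (226,245), (281,250) and (244,267). The label can't be seen, so it faces +x or down. I'll go to the wheel first.

Call:
{"fn": "servo_tool", "kwargs": {
  "commands": [
    [0,0,5,54,-202,4,1],
    [0,0,5,54,-202,4,1],
    [0,0,5,54,-202,4,1],
    [0,0,5,54,-202,4,1],
    [0,0,5,54,-202,4,1]
  ],
  "force": 40
}}

```text
clock: 0.52
tcp_pos: [0.3467, 0.4047, 0.2349]
orientation: [-0.565, -3.09, 0.001]
contact_force: [0.2, -0.6, 0.8]
grip_width: 0.0255
gripper_force: 0.0
```

Call:
{"fn": "servo_tool", "kwargs": {
  "commands": [
    [0,0,5,54,-202,4,1],
    [0,0,5,54,-202,4,1],
    [0,0,5,54,-202,4,1],
    [0,0,5,54,-202,4,1],
    [0,0,5,54,-202,4,1]
  ]
}}

```text
clock: 0.93
tcp_pos: [0.4003, 0.2036, 0.2392]
orientation: [-0.429, -3.112, -0.0]
contact_force: [1.9, -0.8, 1.1]
grip_width: 0.0001
gripper_force: 0.0
```

Call:
{"fn": "servo_tool", "kwargs": {
  "commands": [
    [0,0,5,54,-202,4,1],
    [0,0,5,54,-202,4,1],
    [0,0,5,54,-202,4,1],
    [0,0,5,54,-202,4,1],
    [0,0,5,54,-202,4,1]
  ]
}}

```text
clock: 1.35
tcp_pos: [0.454, 0.0024, 0.2433]
orientation: [0.293, 3.128, 0.001]
contact_force: [1.8, 1.0, 0.9]
grip_width: 0.0001
gripper_force: 0.0
```

Call:
{"fn": "servo_tool", "kwargs": {
  "commands": [
    [0,0,2,53,-202,2,1],
    [0,0,2,53,-202,2,1],
    [0,0,2,53,-202,2,1],
    [0,0,2,53,-202,2,1],
    [0,0,2,53,-202,2,1]
  ]
}}

```text
clock: 1.77
tcp_pos: [0.507, -0.1989, 0.2451]
orientation: [-0.238, -3.132, -0.0]
contact_force: [1.3, -0.3, 0.7]
grip_width: 0.0001
gripper_force: 0.0
```

Call:
{"fn": "servo_tool", "kwargs": {
  "commands": [
    [0,0,0,2,0,-40,1],
    [0,0,0,2,0,-80,1],
    [0,0,0,2,0,-80,1],
    [0,0,0,2,0,-80,1]
  ]
}}

```text
clock: 2.1
tcp_pos: [0.5075, -0.1965, 0.1639]
orientation: [-0.238, -3.127, -0.001]
contact_force: [0.3, -0.6, 0.2]
grip_width: 0.0002
gripper_force: 0.0
```

Call:
{"fn": "servo_tool", "kwargs": {
  "commands": [
    [0,0,0,-12,2,0,1],
    [0,0,0,-24,4,0,1],
    [0,0,0,-36,6,0,1],
    [0,0,0,-48,8,0,1],
    [0,0,0,-58,9,0,1]
  ]
}}

```text
clock: 2.52
tcp_pos: [0.4538, -0.188, 0.1685]
orientation: [0.236, 3.125, -0.001]
contact_force: [4.8, -0.6, 0.2]
grip_width: 0.0001
gripper_force: 2.2
```

Call:
{"fn": "servo_tool", "kwargs": {
  "commands": [
    [0,0,0,-10,2,0,1],
    [0,0,0,-20,3,0,1],
    [0,0,0,-30,5,0,1],
    [0,0,0,-38,6,0,1],
    [0,0,0,-40,6,0,1]
  ]
}}

```text
clock: 2.93
tcp_pos: [0.4098, -0.1817, 0.1656]
orientation: [-0.239, -3.132, -0.001]
contact_force: [3.0, -0.0, 0.2]
grip_width: -0.0001
gripper_force: 1.2
```

```bash
cat > look.py <<'E'
from h import *
import sys
k=sys.argv[1]
out=[]
for n,b in(("side",(205,150,285,275)),("top",(205,165,345,240))):
    p,d,P=cloud(n);out.append(p);np.savez(f"{n}{k}.npz",p=p,P=P)
    hsv=cv2.cvtColor(p,cv2.COLOR_BGR2HSV);H,S,V=[hsv[...,i].astype(int) for i in range(3)]
    m=np.zeros((384,512),bool);m[b[1]:b[3],b[0]:b[2]]=1
    red=(m&((H<8)|(H>172))&(S>140)&(V>60)).astype(np.uint8)
    q,l,s,c=cv2.connectedComponentsWithStats(red)
    back=cam(n)[3][:3,3]
    for i in range(1,q):
        if s[i,4]>5:
            X=np.nanmedian(P[l==i],0);w=X-back;X=X+.008*w/np.linalg.norm(w)
            D=X-[.459,-.192,.1305];u=D[:2]@[.988,-.156]
            print(n,"ball",s[i,4],c[i].round(1),X.round(4),"u,w",(u*1e3).round(1),(D[2]*1e3).round(1),"ang",np.degrees(np.arctan2(u,D[2])).round(1))
    w=m&(S<70)&(V>130)&(P[...,2]>.12)&(P[...,2]<.182)&(P[...,1]>-.1)
    if w.sum()>5:
        Q=P[w];print(n,"white",w.sum(),Q.mean(0).round(4),Q.min(0).round(3),Q.max(0).round(3))
f=lambda a,z:cv2.resize(a,None,fx=z,fy=z,interpolation=cv2.INTER_CUBIC)
W=np.zeros((500,800,3),np.uint8);W[:,:320]=f(out[0][150:275,205:285],4);W[:300,320:800]=f(out[1][160:235,205:325],4);W[300:500,320:520]=f(out[1][190:240,300:350],4)
cv2.imwrite(f"pics/look{k}.png",W)
E
python3 look.py 1
```

```text
side ball 41 [265.7 227.8] [ 0.4896 -0.1924  0.1984] u,w 30.3 67.9 ang 24.1
side ball 31 [226.4 243.8] [ 0.3921 -0.1781  0.1633] u,w -68.2 32.8 ang -64.3
side ball 23 [280.1 251.7] [ 0.5276 -0.1995  0.0989] u,w 68.9 -31.6 ang 114.6
side ball 23 [242. 267.] [ 0.4251 -0.1843  0.0609] u,w -34.7 -69.6 ang -153.5
side white 65 [0.5218 0.0081 0.1604] [ 0.498 -0.027  0.145] [0.546 0.115 0.175]
top ball 11 [323.1 190.8] [ 0.5294 -0.2015  0.0986] u,w 71.0 -31.9 ang 114.2
top white 55 [0.4994 0.0031 0.1752] [ 0.487 -0.025  0.165] [0.523 0.03  0.182]
```

View pics/look1.png

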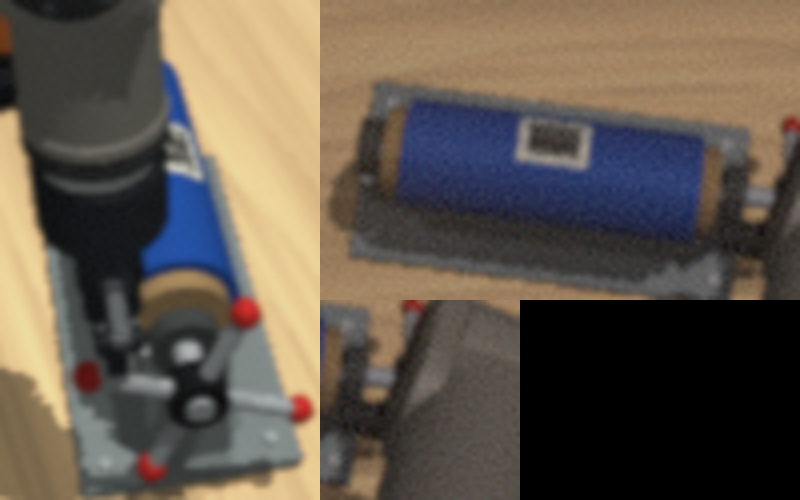

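The label is now visible at top-view ~(344,196), about 24.5° short of the top, and the ball at side (226,244) is at -64°. Pressing that spoke down until it is level brings the label to the top.

Call:
{"fn": "servo_tool", "kwargs": {
  "commands": [
    [0,0,0,0,0,-8,1],
    [0,0,0,0,0,-16,1],
    [0,0,0,0,0,-22,1],
    [0,0,0,0,0,-26,1],
    [0,0,0,0,0,-28,1]
  ]
}}

```text
clock: 3.45
tcp_pos: [0.4098, -0.1818, 0.1359]
orientation: [-0.239, -3.129, -0.0]
contact_force: [-1.7, 0.6, 3.1]
grip_width: 0.0001
gripper_force: 1.6
```

Call:
{"fn": "servo_tool", "kwargs": {
  "commands": [
    [0,0,0,0,0,0,1],
    [0,0,0,0,0,0,1]
  ]
}}

```text
clock: 3.62
tcp_pos: [0.4112, -0.1821, 0.137]
orientation: [-0.239, -3.132, 0.0]
contact_force: [0.1, 0.3, 0.3]
grip_width: -0.0003
gripper_force: 0.0
```

```bash
python3 look.py 2
```

```text
side ball 55 [253.  227.4] [ 0.4593 -0.1866  0.2054] u,w -0.5 74.9 ang -0.4
side ball 25 [282.6 243.1] [ 0.5335 -0.2009  0.1328] u,w 75.0 2.3 ang 88.2
side ball 26 [224.3 252.6] [ 0.3848 -0.1765  0.1306] u,w -75.7 0.1 ang -89.9
side ball 25 [254.9 267.2] [ 0.4591 -0.1897  0.0532] u,w -0.3 -77.3 ang -179.8
side white 22 [0.5227 0.0258 0.159 ] [ 0.502 -0.022  0.14 ] [0.55  0.113 0.174]
top ball 13 [324.3 187. ] [ 0.537  -0.2009  0.1318] u,w 78.5 1.3 ang 89.0
top white 73 [0.494  0.0027 0.1743] [ 0.469 -0.024  0.167] [0.512 0.03  0.181]
```

Call:
{"fn": "servo_tool", "kwargs": {
  "commands": [
    [0,0,0,0,0,35,1],
    [0,0,0,0,0,75,1],
    [0,0,0,0,0,110,1],
    [0,0,0,0,0,110,1]
  ]
}}

```text
clock: 4.05
tcp_pos: [0.4149, -0.1836, 0.2537]
orientation: [0.239, 3.121, -0.001]
contact_force: [1.9, -0.9, -0.4]
grip_width: -0.0002
gripper_force: 0.0
```

Call:
{"fn": "servo_tool", "kwargs": {
  "commands": [
    [0,0,6,20,200,0,1],
    [0,0,6,20,200,0,1],
    [0,0,6,20,200,0,1],
    [0,0,6,20,200,0,1],
    [0,0,6,20,200,0,1]
  ]
}}

```text
clock: 4.47
tcp_pos: [0.4312, 0.0211, 0.2478]
orientation: [0.072, 3.139, 0.002]
contact_force: [0.5, 0.4, 0.8]
grip_width: 0.0002
gripper_force: 0.0
```

Call:
{"fn": "servo_tool", "kwargs": {
  "commands": [
    [0,0,6,20,200,0,0],
    [0,0,6,20,200,0,0],
    [0,0,6,20,200,0,0],
    [0,0,6,20,200,0,0],
    [0,0,6,20,200,0,0]
  ]
}}

```text
clock: 4.88
tcp_pos: [0.451, 0.2216, 0.2476]
orientation: [-0.093, 3.139, 0.002]
contact_force: [0.0, 0.0, -0.1]
grip_width: 0.0604
gripper_force: 0.0
```

Call:
{"fn": "servo_tool", "kwargs": {
  "commands": [
    [0,0,5,14,124,-5,0],
    [0,0,5,14,124,-5,0],
    [0,0,5,14,124,-5,0],
    [0,0,5,14,124,-5,0],
    [0,0,5,14,124,-5,0]
  ]
}}

```text
clock: 5.3
tcp_pos: [0.4643, 0.3449, 0.2417]
orientation: [0.234, -3.132, -0.001]
contact_force: [0.2, -0.9, -0.0]
grip_width: 0.0857
gripper_force: 0.0
```

```bash
cat > wr.py <<'E'
from h import *
import sys
o=r.get_obs();print(o["clock"],o["tcp_pos"],o["orientation"],o["qvel"].max())
p,d,P=cloud("wrist");cv2.imwrite(f"pics/w{sys.argv[1]}.png",p);np.savez(f"w{sys.argv[1]}.npz",p=p,P=P)
hsv=cv2.cvtColor(p,cv2.COLOR_BGR2HSV);H,S,V=[hsv[...,i].astype(int) for i in range(3)]
o=(H>3)&(H<20)&(S>150)&(V>60)
Q=P[o];t=(P[...,2]>.112)&(P[...,2]<.126)&(np.hypot(P[...,0]-.464,P[...,1]-.345)<.045)
print("top face",t.sum(),np.nanmedian(P[t],0),cv2.minAreaRect((P[t][:,:2]*1000).astype(np.float32)))
m=(P[...,2]>.036)&(P[...,2]<.1)&o&(np.hypot(P[...,0]-.464,P[...,1]-.345)<.06)
if m.any():print("orange sides",m.sum(),P[m].min(0),P[m].max(0))
E
python3 wr.py 1
```

```text
5.3 [0.46428268 0.34485585 0.24169885] [ 2.34260335e-01 -3.13236253e+00 -6.71772781e-04] 0.0535745440492211
top face 1184 [0.46201136 0.34755146 0.11763891] ((463.71673583984375, 347.8393859863281), (40.25553512573242, 30.065580368041992), 5.600078582763672)
orange sides 70 [0.44276631 0.33273662 0.04762742] [0.44613487 0.35897499 0.09897828]
```

View pics/w1.png

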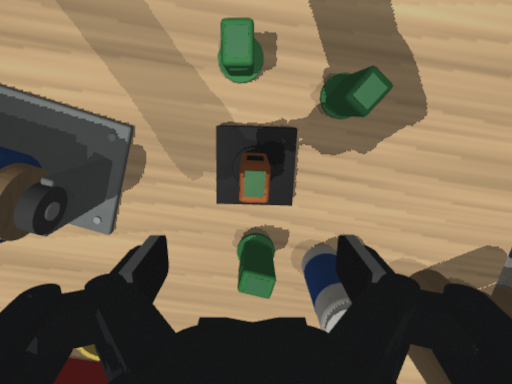

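The wrist view shows the orange reader in its dock at (255,180), with green look-alikes at (240,45), (355,90) and (257,265) and the can at (330,280). The way down is clear, so I'll descend and grip.

Call:
{"fn": "servo_tool", "kwargs": {
  "commands": [
    [0,0,-3,-0.5,3,-40,0],
    [0,0,-3,-0.5,3,-80,0],
    [0,0,-3,-0.5,3,-115,0],
    [0,0,-3,-0.5,3,-145,0],
    [0,0,-3,-0.5,3,-162,0]
  ]
}}

```text
clock: 5.77
tcp_pos: [0.4636, 0.3414, 0.0773]
orientation: [0.141, -3.136, 0.006]
contact_force: [-0.8, -0.2, 0.1]
grip_width: 0.085
gripper_force: 0.0
```

Call:
{"fn": "servo_tool", "kwargs": {
  "commands": [
    [0,0,0,0,0,0,0.3],
    [0,0,0,0,0,0,0.5],
    [0,0,0,0,0,0,1],
    [0,0,0,0,0,0,1],
    [0,0,0,0,0,0,1]
  ],
  "force": 60
}}

```text
clock: 6.18
tcp_pos: [0.4659, 0.3456, 0.0822]
orientation: [-0.144, 3.135, 0.003]
contact_force: [0.7, -1.5, 4.3]
grip_width: 0.0287
gripper_force: 60.6
```

Call:
{"fn": "servo_tool", "kwargs": {
  "commands": [
    [0,0,0,0,0,0,1],
    [0,0,0,0,0,0,1],
    [0,0,0,0,0,0,1]
  ]
}}

```text
clock: 6.43
tcp_pos: [0.4658, 0.3456, 0.0822]
orientation: [-0.144, 3.136, 0.003]
contact_force: [0.5, -0.4, 7.6]
grip_width: 0.0293
gripper_force: 61.0
```

Call:
{"fn": "servo_tool", "kwargs": {
  "commands": [
    [0,0,0,0,0,15,1],
    [0,0,0,0,0,40,1],
    [0,0,0,0,0,80,1],
    [0,0,0,0,0,115,1],
    [0,0,0,0,0,150,1]
  ]
}}

```text
clock: 6.85
tcp_pos: [0.4643, 0.3447, 0.2324]
orientation: [-0.145, 3.138, 0.0]
contact_force: [0.5, 1.0, -2.4]
grip_width: 0.0291
gripper_force: 59.7
```

Call:
{"fn": "servo_tool", "kwargs": {
  "commands": [
    [0,0,0,0,0,35,1],
    [0,0,0,0,0,65,1],
    [0,0,0,0,0,70,1],
    [0,0,0,0,0,70,1]
  ]
}}

```text
clock: 7.18
tcp_pos: [0.4655, 0.3457, 0.3031]
orientation: [-0.145, 3.134, 0.006]
contact_force: [-0.4, 0.5, -2.8]
grip_width: 0.0296
gripper_force: 59.9
```

Call:
{"fn": "servo_tool", "kwargs": {
  "commands": [
    [0,0,0,10,-20,0,1],
    [0,0,0,25,-50,0,1],
    [0,0,0,40,-85,0,1],
    [0,0,0,55,-115,0,1],
    [0,0,0,70,-150,0,1]
  ]
}}

```text
clock: 7.6
tcp_pos: [0.5337, 0.1938, 0.298]
orientation: [0.147, -3.135, 0.002]
contact_force: [0.8, 0.5, -1.3]
grip_width: 0.0294
gripper_force: 59.7
```

Call:
{"fn": "servo_tool", "kwargs": {
  "commands": [
    [0,0,-7,15,-38,0,1],
    [0,0,-14,35,-80,0,1],
    [0,0,-14,50,-120,0,1],
    [0,0,-14,60,-155,0,1],
    [0,0,-14,64,-175,0,1]
  ]
}}

```text
clock: 8.02
tcp_pos: [0.5984, 0.0133, 0.2981]
orientation: [-0.248, -3.129, 0.006]
contact_force: [-0.1, -1.0, -1.8]
grip_width: 0.0292
gripper_force: 59.9
```

Call:
{"fn": "servo_tool", "kwargs": {
  "commands": [
    [0,0,0,0,-10,0,1],
    [0,0,0,0,-20,0,1],
    [0,0,0,0,-20,0,1],
    [0,0,0,0,-20,0,1]
  ]
}}

```text
clock: 8.35
tcp_pos: [0.598, 0.0013, 0.2994]
orientation: [-0.237, -3.131, -0.001]
contact_force: [0.2, -0.5, -0.6]
grip_width: 0.0291
gripper_force: 59.9
```

```bash
cat > lab.py <<'E'
from h import *
import sys
o=r.get_obs();print(o["clock"],o["tcp_pos"],o["orientation"],o["contact_force"],abs(o["qvel"]).max())
for n in("wrist","side","top"):
    p,d,P=cloud(n);cv2.imwrite(f"pics/l_{n}{sys.argv[1]}.png",p)
    np.savez(f"l_{n}{sys.argv[1]}.npz",p=p,P=P,M=cam(n)[3])
E
python3 lab.py 1
```

```text
8.35 [0.59799042 0.00129942 0.29943549] [-2.36531789e-01 -3.13112957e+00 -8.25366608e-04] [ 0.20619807 -0.45897432 -0.57201959] 0.018459129243159757
```

View pics/l_wrist1.png

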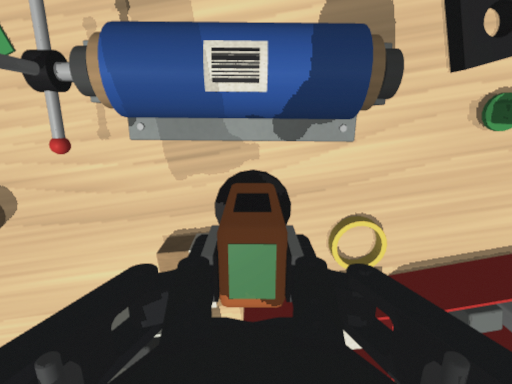

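The wrist view shows the label on top of the roll at about (235,66). The reader hangs straight in the grip with its collar centre at about (253,207) and its top face at about (252,270).

```bash
cat > an.py <<'E'
from h import *
from scipy.optimize import least_squares
z=np.load("l_wrist1.npz");p,P,M=z["p"],z["P"],z["M"]
hsv=cv2.cvtColor(p,cv2.COLOR_BGR2HSV);H,S,V=[hsv[...,i].astype(int) for i in range(3)]
m=np.zeros((384,512),bool);m[30:100,190:285]=1
w=(m&(S<80)&(V>120)).astype(np.uint8);w=cv2.morphologyEx(w,cv2.MORPH_CLOSE,np.ones((9,9)))
c=max(cv2.findContours(w,0,2)[0],key=cv2.contourArea);h=cv2.minAreaRect(c);print("label px",h)
w=np.zeros_like(w);cv2.drawContours(w,[c],-1,1,-1);L=P[w>0]
b=np.zeros((384,512),bool);b[10:125,110:370]=1;b&=(H>105)&(H<125)&(S>120);Q=P[b];Q=Q[(Q[:,2]>.1)&(Q[:,2]<.19)]
def f(x):
    n=np.array([-np.sin(x[0]),np.cos(x[0])]);return np.hypot(Q[:,:2]@n-x[1],Q[:,2]-x[2])-.045
x=least_squares(f,[np.radians(81),-.48,.13],loss="soft_l1",f_scale=.002).x
d=np.array([np.cos(x[0]),np.sin(x[0])]);n=np.array([-d[1],d[0]])
print("axis deg",np.degrees(x[0]),x[1:],"res",np.abs(f(x)).mean())
s=Q[:,:2]@d;print("roll ends",np.percentile(s,[.5,99.5]),"mid",d*np.percentile(s,[.5,99.5]).mean()+n*x[1])
L=L[L[:,2]>.15];sl=L[:,:2]@d;al=np.degrees(np.arctan2(-(L[:,:2]@n-x[1]),L[:,2]-x[2]))
e=np.percentile(al,[1,99]);es=np.percentile(sl,[1,99]);print("label ang ext",e,"mid",e.mean(),"s",es,"centre",d*es.mean()+n*x[1])
# reader in tool frame
Ti=np.linalg.inv(M@np.linalg.inv(np.array(r.camera_info("wrist")["T_tool_cam"])))
T=P@Ti[:3,:3].T+Ti[:3,3]
k=np.zeros((384,512),bool);k[160:310,205:300]=1
g=k&(H>50)&(H<85)&(S>60);print("green top tool",np.nanmedian(T[g],0),np.nanmin(T[g],0),np.nanmax(T[g],0))
tf=k&(np.abs(T[...,2]-np.nanmedian(T[g][:,2]))<.005);print("top rect",cv2.minAreaRect((T[tf][:,:2]*1000).astype(np.float32)))
A=np.c_[T[g][:,:2],np.ones(g.sum())];print("top slope deg",np.degrees(np.linalg.lstsq(A,T[g][:,2],rcond=None)[0][:2]))
cl=k&(V<60)&(T[...,2]>.02)&(T[...,2]<.06);cc=T[cl];print("collar",cl.sum(),np.nanmedian(cc,0),cv2.minEnclosingCircle((cc[:,:2]*1000).astype(np.float32)))
E
python3 an.py
```

```text
label px ((235.0, 65.49999237060547), (63.99999237060547, 50.99999237060547), -0.0)
axis deg 80.89858495105713 [-0.48361374  0.12913816] res 0.00047052482487352
roll ends [-0.03245074  0.19934955] mid [0.49072523 0.00589956]
label ang ext [-27.40805933  27.56458756] mid 0.07826411408525225 s [0.05408274 0.10967043] centre [0.49047644 0.00434654]
green top tool [ 0.00278852  0.00078    -0.03594963] [-0.01157925 -0.00936996 -0.0378931 ] [ 0.01542672  0.0105951  -0.03415824]
top rect ((2.593669891357422, 0.7275867462158203), (40.12294387817383, 40.10372543334961), 0.3455579876899719)
 ** On entry to DLASCL parameter number  4 had an illegal value
 ** On entry to DLASCL parameter number  4 had an illegal valueTraceback (most recent call last):
  File "an.py", line 24, in <module>
    A=np.c_[T[g][:,:2],np.ones(g.sum())];print("top slope deg",np.degrees(np.linalg.lstsq(A,T[g][:,2],rcond=None)[0][:2]))
                                                                          ~~~~~~~~~~~~~~~^^^^^^^^^^^^^^^^^^^^^^^^
    x, resids, rank, s = _umath_linalg.lstsq(a, b, rcond,
                         ~~~~~~~~~~~~~~~~~~~^^^^^^^^^^^^^
                                             signature=signature)
                                             ^^^^^^^^^^^^^^^^^^^^
    raise LinAlgError("SVD did not converge in Linear Least Squares")
numpy.linalg.LinAlgError: SVD did not converge in Linear Least Squares
```

```bash
sed -i 's/^A=/g\&=np.isfinite(T[...,2]);A=/' an.py; python3 an.py | tail -3
```

```text
top rect ((2.593669891357422, 0.7275867462158203), (40.12294387817383, 40.10372543334961), 0.3455579876899719)
top slope deg [-0.1261211  -0.23335019]
collar 1139 [0.01744205 0.00215504 0.04484574] ((3.049041509628296, 1.2997814416885376), 26.510265350341797)
```

Call:
{"fn": "servo_tool", "kwargs": {
  "commands": [
    [0,0,0,-30,1,0,1],
    [0,0,0,-65,1,0,1],
    [0,0,0,-95,1.5,0,1],
    [0,0,0,-105,1.5,0,1],
    [0,0,0,-105,1.5,0,1]
  ]
}}

```text
clock: 8.92
tcp_pos: [0.4915, 0.0025, 0.3006]
orientation: [-0.235, -3.132, -0.002]
contact_force: [-0.6, -0.4, -2.0]
grip_width: 0.029
gripper_force: 59.9
```

Call:
{"fn": "servo_tool", "kwargs": {
  "commands": [
    [0,0,0,0,0,-15,1],
    [0,0,0,0,0,-30,1],
    [0,0,0,0,0,-42,1],
    [0,0,0,0,0,-50,1],
    [0,0,0,0,0,-50,1]
  ]
}}

```text
clock: 9.33
tcp_pos: [0.4935, 0.002, 0.2488]
orientation: [-0.237, -3.13, 0.001]
contact_force: [-0.6, -1.0, -2.0]
grip_width: 0.0294
gripper_force: 59.9
```

Call:
{"fn": "servo_tool", "kwargs": {
  "commands": [
    [0,0,0,0,0,0,1],
    [0,0,0,0,0,0,1],
    [0,0,0,0,0,0,1]
  ]
}}

```text
clock: 9.58
tcp_pos: [0.4944, 0.0016, 0.2511]
orientation: [0.238, 3.131, 0.001]
contact_force: [0.2, 0.4, -1.6]
grip_width: 0.0292
gripper_force: 59.9
```

```bash
python3 lab.py 2
python3 - <<'E'
import cv2,numpy as np
f=lambda a,z:cv2.resize(a,None,fx=z,fy=z,interpolation=cv2.INTER_CUBIC)
W=np.zeros((480,800,3),np.uint8)
W[:,:400]=f(cv2.imread('pics/l_side2.png')[130:250,190:290],4);W[:,400:]=f(cv2.imread('pics/l_wrist2.png')[130:310,175:325],2.6667)[:480,:400]
cv2.imwrite('pics/c2.png',W)
E
```

```text
9.5833 [0.49439388 0.00161163 0.25105088] [2.38392985e-01 3.13105507e+00 5.95062596e-04] [ 0.24822611  0.37346043 -1.56241721] 0.005692630559314821
```

View pics/c2.png

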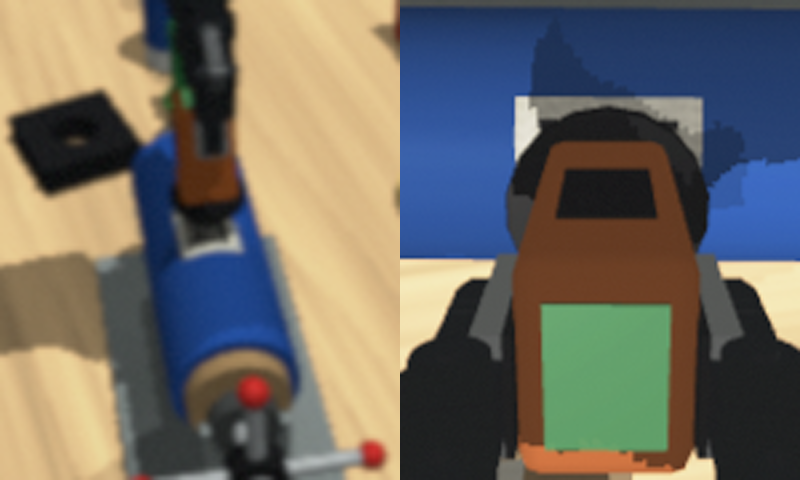

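The crops show the reader upright over the label and centred along the roll. I'll lower it slowly until it touches.

Call:
{"fn": "servo_tool", "kwargs": {
  "commands": [
    [0,0,0,-0.5,0,-2,1],
    [0,0,0,-0.5,0,-4,1],
    [0,0,0,-0.5,0,-5,1],
    [0,0,0,-0.5,0,-5,1]
  ]
}}

```text
clock: 10.07
tcp_pos: [0.4929, 0.0015, 0.2449]
orientation: [-0.239, -3.132, 0.0]
contact_force: [-0.1, -0.3, -1.1]
grip_width: 0.0294
gripper_force: 59.9
```

Call:
{"fn": "servo_tool", "kwargs": {
  "commands": [
    [0,0,0,0,0,-0.5,1],
    [0,0,0,0,0,-1,1],
    [0,0,0,0,0,-1,1]
  ]
}}

```text
clock: 10.32
tcp_pos: [0.4931, 0.0015, 0.2442]
orientation: [-0.239, -3.132, 0.0]
contact_force: [-0.3, 0.3, -2.2]
grip_width: 0.0291
gripper_force: 59.9
```

Call:
{"fn": "servo_tool", "kwargs": {
  "commands": [
    [0,0,0,0,0,-0.5,1],
    [0,0,0,0,0,-1,1],
    [0,0,0,0,0,-1,1]
  ]
}}

```text
clock: 10.57
tcp_pos: [0.4931, 0.0015, 0.2431]
orientation: [-0.239, -3.132, 0.0]
contact_force: [-0.1, -0.3, -1.5]
grip_width: 0.0292
gripper_force: 59.9
```

Call:
{"fn": "servo_tool", "kwargs": {
  "commands": [
    [0,0,0,0,0,-0.5,1],
    [0,0,0,0,0,-0.5,1],
    [0,0,0,0,0,-0.5,1]
  ]
}}

```text
clock: 10.82
tcp_pos: [0.4932, 0.0015, 0.243]
orientation: [0.239, 3.132, 0.0]
contact_force: [-2.2, 0.2, 2.1]
grip_width: 0.0295
gripper_force: 60.5
```

Call:
{"fn": "servo_tool", "kwargs": {
  "commands": [
    [0,0,0,0,0,-0.5,1],
    [0,0,0,0,0,-0.5,1],
    [0,0,0,0,0,-0.5,1]
  ]
}}

```text
clock: 11.07
tcp_pos: [0.4933, 0.0015, 0.243]
orientation: [0.239, 3.132, 0.001]
contact_force: [-2.3, -0.4, 6.6]
grip_width: 0.0295
gripper_force: 61.2
```

Contact is made at about 8 N. I'll ease off slightly and hold still.

Call:
{"fn": "servo_tool", "kwargs": {
  "commands": [
    [0,0,0,0,0,0.2,1],
    [0,0,0,0,0,0.2,1],
    [0,0,0,0,0,0.2,1],
    [0,0,0,0,0,0.2,1],
    [0,0,0,0,0,0.2,1]
  ]
}}

```text
clock: 11.48
tcp_pos: [0.4933, 0.0015, 0.243]
orientation: [0.239, 3.132, 0.0]
contact_force: [-2.0, 0.4, 6.0]
grip_width: 0.0293
gripper_force: 60.8
```

Call:
{"fn": "servo_tool", "kwargs": {
  "commands": [
    [0,0,0,0,0,0,1],
    [0,0,0,0,0,0,1],
    [0,0,0,0,0,0,1],
    [0,0,0,0,0,0,1],
    [0,0,0,0,0,0,1]
  ]
}}

```text
clock: 11.9
tcp_pos: [0.4933, 0.0015, 0.243]
orientation: [0.239, 3.132, 0.0]
contact_force: [-1.9, -0.1, 6.5]
grip_width: 0.0291
gripper_force: 60.8
```

```bash
python3 look.py 3; python3 -c "
from h import *
o=r.get_obs();print(o['contact_force'],o['moment'],o['tcp_pos'],o['orientation'])"
```

```text
side ball 57 [253.  227.4] [ 0.4594 -0.1868  0.2052] u,w -0.4 74.7 ang -0.3
side ball 25 [282.6 243.1] [ 0.5337 -0.1998  0.1325] u,w 75.0 2.0 ang 88.5
side ball 34 [224.3 252.2] [ 0.385  -0.1755  0.1309] u,w -75.7 0.4 ang -89.7
side ball 26 [254.7 267.2] [ 0.4589 -0.1896  0.0537] u,w -0.4 -76.8 ang -179.7
side white 35 [0.4932 0.0064 0.1701] [ 0.459 -0.024  0.14 ] [0.551 0.159 0.178]
top ball 13 [324.3 187. ] [ 0.5367 -0.2008  0.132 ] u,w 78.1 1.5 ang 88.9
top ball 22 [324.9 206.8] [ 0.4599 -0.1887  0.2056] u,w 0.4 75.1 ang 0.3
top ball 16 [319.4 233. ] [ 0.3863 -0.1766  0.1308] u,w -74.2 0.3 ang -89.8
[-2.64398573  0.26994865  6.7866027 ] [-0.05239641  0.66491934 -0.02602058] [0.49331866 0.00147813 0.24299902] [2.38728863e-01 3.13200563e+00 4.51979007e-04]
```

```bash
python3 lab.py 3
python3 - <<'E'
from h import *
z=np.load("l_wrist3.npz");p,P,M=z["p"],z["P"],z["M"]
hsv=cv2.cvtColor(p,cv2.COLOR_BGR2HSV);H,S,V=[hsv[...,i].astype(int) for i in range(3)]
Ti=np.linalg.inv(M@np.linalg.inv(np.array(r.camera_info("wrist")["T_tool_cam"])))
T=P@Ti[:3,:3].T+Ti[:3,3]
k=np.zeros((384,512),bool);k[160:310,205:300]=1;k&=np.isfinite(T[...,2])
g=k&(H>50)&(H<85)&(S>60)&(np.abs(T[...,2]+.036)<.004);A=np.c_[T[g][:,:2],np.ones(g.sum())]
print("slope deg",np.degrees(np.linalg.lstsq(A,T[g][:,2],rcond=None)[0][:2]),np.median(T[g],0))
cl=k&(V<60)&(T[...,2]>.035)&(T[...,2]<.055);print("collar",cl.sum(),cv2.minEnclosingCircle((T[cl][:,:2]*1000).astype(np.float32)))
w=(S<80)&(V>110)&(P[...,2]>.158)&(P[...,2]<.18);w[:, :180]=0;w[:,330:]=0
d=np.array([np.cos(np.radians(80.9)),np.sin(np.radians(80.9))]);n=np.array([-d[1],d[0]])
Q=P[w];s=Q[:,:2]@d;print("label s",w.sum(),np.percentile(s,[1,99]),"far ang",np.degrees(np.arctan2(-(Q[:,:2]@n+.4836),Q[:,2]-.129)).min())
c=M@np.linalg.inv(np.array(r.camera_info("wrist")["T_tool_cam"]))@np.array([.003,.0013,.068,1]);print("tip",c[:3],"s",c[:2]@d,"u",-(c[:2]@n+.4836))
E
```

```text
12.0 [0.49331866 0.00147813 0.24299902] [2.38728863e-01 3.13200563e+00 4.51979007e-04] [-2.64398573  0.26994865  6.7866027 ] 0.0017909793460142193
slope deg [-0.23759271 -0.23536012] [ 0.0029006   0.00158438 -0.03624641]
collar 1048 ((3.2479496002197266, 2.010533094406128), 26.437124252319336)
label s 453 [0.05390478 0.11042397] far ang -27.71010337320051
tip [0.49060572 0.00322939 0.1749997 ] s 0.08078200142029283 u 0.0003201083328691623
```

Call:
{"fn": "servo_tool", "kwargs": {
  "commands": [
    [0,0,0,0,0,0,1],
    [0,0,0,0,0,0,1],
    [0,0,0,0,0,0,1],
    [0,0,0,0,0,0,1],
    [0,0,0,0,0,0,1]
  ]
}}

```text
clock: 12.57
tcp_pos: [0.4933, 0.0015, 0.243]
orientation: [0.239, 3.132, 0.0]
contact_force: [-2.0, -0.0, 6.6]
grip_width: 0.0296
gripper_force: 60.8
```

Call:
{"fn": "servo_tool", "kwargs": {
  "commands": [
    [0,0,0,0,0,0,1],
    [0,0,0,0,0,0,1],
    [0,0,0,0,0,0,1],
    [0,0,0,0,0,0,1],
    [0,0,0,0,0,0,1]
  ]
}}

```text
clock: 12.98
tcp_pos: [0.4933, 0.0015, 0.243]
orientation: [0.239, 3.132, 0.0]
contact_force: [-2.8, 1.7, 5.8]
grip_width: 0.029
gripper_force: 60.8
```

Call:
{"fn": "servo_tool", "kwargs": {
  "commands": [
    [0,0,0,0,0,0,1],
    [0,0,0,0,0,0,1],
    [0,0,0,0,0,0,1],
    [0,0,0,0,0,0,1],
    [0,0,0,0,0,0,1]
  ]
}}

```text
clock: 13.4
tcp_pos: [0.4933, 0.0015, 0.243]
orientation: [0.239, 3.132, 0.0]
contact_force: [-2.5, 0.7, 5.6]
grip_width: 0.0296
gripper_force: 60.8
```

Call:
{"fn": "servo_tool", "kwargs": {
  "commands": [
    [0,0,0,0,0,0,1],
    [0,0,0,0,0,0,1],
    [0,0,0,0,0,0,1],
    [0,0,0,0,0,0,1],
    [0,0,0,0,0,0,1]
  ]
}}

```text
clock: 13.82
tcp_pos: [0.4933, 0.0015, 0.243]
orientation: [0.239, 3.132, 0.0]
contact_force: [-1.5, -0.5, 6.3]
grip_width: 0.0293
gripper_force: 60.8
```

Call:
{"fn": "servo_tool", "kwargs": {
  "commands": [
    [0,0,0,0,0,0,1],
    [0,0,0,0,0,0,1],
    [0,0,0,0,0,0,1],
    [0,0,0,0,0,0,1],
    [0,0,0,0,0,0,1]
  ]
}}

```text
clock: 14.23
tcp_pos: [0.4933, 0.0015, 0.243]
orientation: [0.239, 3.132, 0.0]
contact_force: [-2.7, 0.3, 5.9]
grip_width: 0.0291
gripper_force: 60.8
```

Call:
{"fn": "servo_tool", "kwargs": {
  "commands": [
    [0,0,0,0,0,4,1],
    [0,0,0,0,0,20,1],
    [0,0,0,0,0,50,1],
    [0,0,0,0,0,50,1],
    [0,0,0,0,0,50,1]
  ]
}}

```text
clock: 14.65
tcp_pos: [0.4941, 0.0016, 0.2936]
orientation: [0.238, 3.129, 0.001]
contact_force: [-0.7, -0.7, -2.2]
grip_width: 0.0292
gripper_force: 60.0
```

```bash
python3 look.py 4; python3 -c "
from h import *
o=r.get_obs();print(o['contact_force'],o['tcp_pos'],o['orientation'])"
```

```text
side ball 57 [253.  227.4] [ 0.4594 -0.187   0.2052] u,w -0.4 74.7 ang -0.3
side ball 25 [282.6 243.1] [ 0.5333 -0.2015  0.1331] u,w 74.9 2.6 ang 88.0
side ball 34 [224.3 252.2] [ 0.3851 -0.1756  0.131 ] u,w -75.6 0.5 ang -89.6
side ball 26 [254.7 267.2] [ 0.4587 -0.1905  0.0538] u,w -0.6 -76.7 ang -179.6
side white 82 [0.4928 0.0016 0.1719] [ 0.458 -0.026  0.143] [0.515 0.158 0.179]
top ball 14 [324.  186.9] [ 0.5359 -0.2005  0.1338] u,w 77.3 3.3 ang 87.6
top ball 26 [324.8 206.6] [ 0.4611 -0.1884  0.2048] u,w 1.5 74.3 ang 1.2
top ball 17 [319.4 232.9] [ 0.3866 -0.1764  0.1301] u,w -73.9 -0.4 ang -90.3
[-1.47100489 -0.16498381 -1.43491693] [0.49257936 0.00150506 0.29159332] [-2.38440279e-01 -3.13139658e+00  3.04118411e-04]
```

Call:
{"fn": "servo_tool", "kwargs": {
  "commands": [
    [0,0,5,-5,35,0,1],
    [0,0,9,-10,75,0,1],
    [0,0,14,-14,110,0,1],
    [0,0,14,-14,145,0,1],
    [0,0,14,-14,172,0,1]
  ]
}}

```text
clock: 15.17
tcp_pos: [0.4777, 0.1764, 0.291]
orientation: [0.149, -3.136, 0.0]
contact_force: [0.1, -0.5, -1.7]
grip_width: 0.0289
gripper_force: 59.9
```

Call:
{"fn": "servo_tool", "kwargs": {
  "commands": [
    [0,0,0,-4,40,0,1],
    [0,0,0,-8,80,0,1],
    [0,0,0,-11,120,0,1],
    [0,0,0,-13.5,155,0,1],
    [0,0,0,-13.5,173,0,1]
  ]
}}

```text
clock: 15.58
tcp_pos: [0.4629, 0.3515, 0.2905]
orientation: [0.154, -3.135, -0.001]
contact_force: [-0.8, 0.5, -1.9]
grip_width: 0.0295
gripper_force: 59.8
```

Call:
{"fn": "servo_tool", "kwargs": {
  "commands": [
    [0,0,0,0,0,-30,1],
    [0,0,0,0,0,-70,1],
    [0,0,0,0,0,-110,1],
    [0,0,0,0,0,-140,1],
    [0,0,0,0,0,-150,1]
  ]
}}

```text
clock: 16.0
tcp_pos: [0.4625, 0.3432, 0.1364]
orientation: [0.144, -3.13, 0.011]
contact_force: [-0.2, -0.0, -2.5]
grip_width: 0.0295
gripper_force: 59.9
```

Call:
{"fn": "servo_tool", "kwargs": {
  "commands": [
    [0,0,0,0,0,0,1],
    [0,0,0,0,0,0,1],
    [0,0,0,0,0,0,1]
  ]
}}

```text
clock: 16.25
tcp_pos: [0.467, 0.3473, 0.1444]
orientation: [-0.144, 3.136, 0.003]
contact_force: [0.1, -0.1, 0.7]
grip_width: 0.0291
gripper_force: 59.9
```

```bash
python3 lab.py 5
python3 - <<'E'
from h import *
z=np.load("l_wrist5.npz");p,P,M=z["p"],z["P"],z["M"]
b=(p.max(-1)<70)&(P[...,2]>.022)&(P[...,2]<.036)&(np.hypot(P[...,0]-.464,P[...,1]-.348)<.075)
print("dock",b.sum(),cv2.minAreaRect((P[b][:,:2]*1000).astype(np.float32)))
W=np.zeros((480,800,3),np.uint8);f=lambda a,z:cv2.resize(a,None,fx=z,fy=z,interpolation=cv2.INTER_CUBIC)
W[:,:400]=f(cv2.imread('pics/l_side5.png')[110:190,170:236],6)[:480,:396].repeat(1,0) if 0 else cv2.resize(cv2.imread('pics/l_side5.png')[110:190,170:237],(400,480));W[:,400:]=cv2.resize(p[110:350,156:356],(400,480))
cv2.imwrite('pics/c5.png',W)
E
```

```text
16.25 [0.46697728 0.34727698 0.14444552] [-0.14400735  3.13568252  0.00324853] [ 0.08514158 -0.12009712  0.66219513] 0.014534449268116978
dock 6487 ((462.9151306152344, 350.3605651855469), (99.39755249023438, 99.41078186035156), 7.103705883026123)
```

View pics/c5.png

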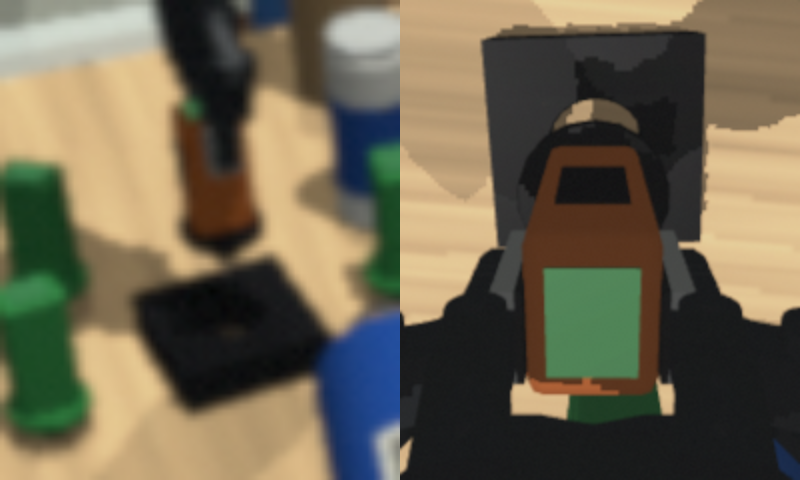

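The crops show the reader upright over the dock hole and close to centred. I'll lower it into place.

Call:
{"fn": "servo_tool", "kwargs": {
  "commands": [
    [0,0,0,-1,1.5,-15,1],
    [0,0,0,-1,1.5,-30,1],
    [0,0,0,-1,1.5,-44,1],
    [0,0,0,-1,1.5,-54,1],
    [0,0,0,-1,1.5,-57,1]
  ]
}}

```text
clock: 16.82
tcp_pos: [0.4642, 0.3477, 0.0847]
orientation: [0.145, -3.137, 0.001]
contact_force: [-0.8, -1.2, -2.1]
grip_width: 0.0296
gripper_force: 60.1
```

Call:
{"fn": "servo_tool", "kwargs": {
  "commands": [
    [0,0,0,0,0,-1,1],
    [0,0,0,0,0,-2,1],
    [0,0,0,0,0,-2,1]
  ]
}}

```text
clock: 17.07
tcp_pos: [0.4651, 0.3484, 0.0842]
orientation: [-0.145, 3.137, 0.001]
contact_force: [0.1, 0.2, -2.3]
grip_width: 0.0292
gripper_force: 60.1
```

Call:
{"fn": "servo_tool", "kwargs": {
  "commands": [
    [0,0,0,0,0,-1,1],
    [0,0,0,0,0,-1,1],
    [0,0,0,0,0,-1,1]
  ]
}}

```text
clock: 17.32
tcp_pos: [0.4648, 0.3481, 0.0828]
orientation: [-0.145, 3.138, 0.001]
contact_force: [0.2, -0.7, -2.3]
grip_width: 0.0294
gripper_force: 60.1
```

Call:
{"fn": "servo_tool", "kwargs": {
  "commands": [
    [0,0,0,0,0,-0.5,1],
    [0,0,0,0,0,-0.7,1],
    [0,0,0,0,0,-0.7,1]
  ]
}}

```text
clock: 17.57
tcp_pos: [0.4648, 0.3482, 0.0822]
orientation: [-0.145, 3.138, 0.001]
contact_force: [-0.6, -0.1, 2.7]
grip_width: 0.0295
gripper_force: 60.7
```

Call:
{"fn": "servo_tool", "kwargs": {
  "commands": [
    [0,0,0,0,0,-0.5,1],
    [0,0,0,0,0,-0.5,1],
    [0,0,0,0,0,-0.5,1]
  ]
}}

```text
clock: 17.82
tcp_pos: [0.4649, 0.3482, 0.0822]
orientation: [-0.145, 3.138, 0.001]
contact_force: [-2.0, -1.1, 7.3]
grip_width: 0.0294
gripper_force: 61.2
```

Call:
{"fn": "servo_tool", "kwargs": {
  "commands": [
    [0,0,0,0,0,0,0.6],
    [0,0,0,0,0,0,0.5],
    [0,0,0,0,0,0,0.3],
    [0,0,0,0,0,0,0],
    [0,0,0,0,0,0,0]
  ]
}}

```text
clock: 18.23
tcp_pos: [0.4646, 0.3479, 0.0811]
orientation: [0.145, -3.138, 0.0]
contact_force: [-0.4, 0.4, 0.1]
grip_width: 0.0769
gripper_force: 0.0
```

Call:
{"fn": "servo_tool", "kwargs": {
  "commands": [
    [0,0,0,0,0,0,0],
    [0,0,0,0,0,0,0],
    [0,0,0,0,0,20,0],
    [0,0,0,0,0,50,0],
    [0,0,0,0,0,85,0]
  ]
}}

```text
clock: 18.65
tcp_pos: [0.4635, 0.347, 0.1655]
orientation: [0.145, -3.135, 0.004]
contact_force: [0.0, 1.2, 0.2]
grip_width: 0.0853
gripper_force: 0.0
```

Call:
{"fn": "servo_tool", "kwargs": {
  "commands": [
    [0,0,0,0,0,35,0],
    [0,0,0,0,0,75,0],
    [0,0,0,0,0,90,0],
    [0,0,0,0,0,90,0],
    [0,0,0,0,0,90,0]
  ]
}}

```text
clock: 19.07
tcp_pos: [0.4649, 0.3482, 0.2571]
orientation: [-0.145, 3.137, 0.002]
contact_force: [0.3, -0.1, -0.8]
grip_width: 0.0854
gripper_force: 0.0
```

```bash
python3 look.py 6; python3 wr.py 6; cp pics/w6.png pics/final.png
```

```text
side ball 56 [253.  227.3] [ 0.4597 -0.1862  0.2052] u,w -0.2 74.7 ang -0.1
side ball 25 [282.6 243.1] [ 0.5332 -0.2002  0.1329] u,w 74.6 2.4 ang 88.2
side ball 32 [224.4 252.3] [ 0.3852 -0.1761  0.1301] u,w -75.4 -0.4 ang -90.3
side ball 26 [254.7 267.2] [ 0.4587 -0.1899  0.054 ] u,w -0.6 -76.5 ang -179.5
side white 146 [0.491  0.0114 0.1724] [ 0.464 -0.026  0.141] [0.55  0.162 0.178]
top ball 14 [324. 187.] [ 0.5361 -0.2009  0.1326] u,w 77.5 2.1 ang 88.5
top ball 24 [324.8 206.6] [ 0.4613 -0.1889  0.2057] u,w 1.8 75.2 ang 1.4
top ball 15 [319.5 233.1] [ 0.386  -0.1768  0.1305] u,w -74.5 0.0 ang -90.0
top white 77 [0.4933 0.0012 0.1743] [ 0.469 -0.024  0.166] [0.512 0.03  0.181]
19.1667 [0.46388945 0.34741697 0.25483057] [ 1.44887336e-01 -3.13637571e+00  2.37475557e-03] 0.01206044835233354
top face 1084 [0.46150442 0.34929866 0.11760681] ((462.3337707519531, 349.5818786621094), (38.803123474121094, 29.22325897216797), 5.1025824546813965)
orange sides 54 [0.44206537 0.33472926 0.05420231] [0.44517903 0.36090992 0.09993196]
```

View pics/final.png

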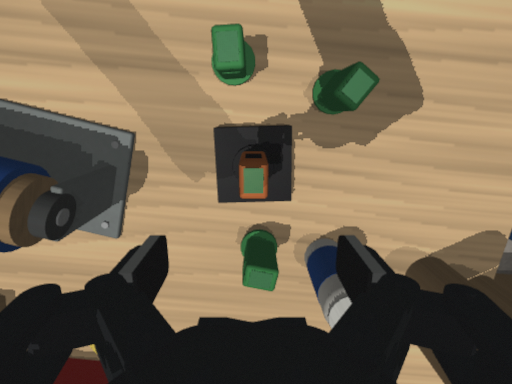

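The reader stands upright in its dock at (253,178) with its top at 0.118 m, the label is still on top, and the neighbouring things are where they were.

```bash
python3 -c "
from bench import r
print(r.hand_in())"
```

```text
the job is handed in; nothing more can be done
None
```

I turned the label to the top, held the reader on it for about 3 s at roughly 8 N, put the reader back upright in its dock and handed the job in at about 19 s; hand-in returned no verdict.

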